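# Load a square lid into its marking jig and date-stamp it

### The arm

A 6-joint arm with a two-finger parallel gripper is mounted at the origin on the work surface; the furniture and walls round the work are solid. World frame = base frame: x ahead of the robot, y to its left, z up, the work surface at z = 0. Lengths are in m, angles in rad, forces in N, time in s.
With the tool pointing down it reaches from about 0.225 to 0.875 m from the base axis. Payload 3.4 kg.
Tool frame: the origin (TCP) lies at the very end of the fingers, on their centre line; the grasp point (between the pads) lies 19 mm behind it (manip.tcp_to_grasp is the distance from the TCP to the grasp point, in m); z points along the fingers, y is the line along which they close (so a half turn about z gives the same grasp; the last joint's range is limited). The gripper opens to 85 mm and grips with 20 to 120 N. Pads are 22 mm wide; open, the fingers measure 114 mm over their backs; the gripper's body (76 mm by 85 mm) begins 54 mm behind the grasp point. The pads swing forward as they close: fully open they stand 13 mm farther back than shut.
Start: joints at [1.14, 0.276, 1.505, -0, 1.361, -0.121], TCP at [0.175, 0.548, 0.231] pointing down, gripper open.
Joint ranges: [-2.89, 2.89], [-0.75, 2.08], [0.22, 2.7], [-1.18, 4.32], [0.11, 2.71], [-2.7, 2.7]. Speed limits (rad/s): [2.57, 2.57, 3.14, 3.14, 3.14, 3.14].

### API

Orientations are given as a unit quaternion [w, x, y, z].
In Python, from rig import status, get_image, job, manip gives the robot as it stands.
- The arm moves only by the tool apply_moves, never from a script. Its arguments are lists of equal length, an entry for each row: "xyz": the shift along the tool's x, y, z each as a share of 0.3 m, from -1 to 1, a list of three; "rot": the turn, a rotation vector about the tool's x, y, z each as a share of 60 degrees, from -1 to 1, a list of three; "hand": the opening, from -1 (shut) to 1 (fully open). A call has 1 to 8 rows; each row shifts and turns the commanded pose from where the row before left it, along the tool's axes as they then stand; what a row does not reach is not made up. A row lasts 1/8 s, in which the tool goes at most 62.5 mm and 10.7 degrees, less where a joint would pass 70% of its speed; a pose out of reach is approached as far as the arm can. A call with a number of a shift or a turn outside -1 to 1 is refused whole. A call with a gripper value outside its range is refused whole. The fingers move at their own pace and stop on an object; "force" is the grip in N (left out, the last holds). Time passes only in rows, so rows that do not move let the fingers close. It gives the time, the measured TCP pose, the force, the opening and the grip force at its end, in the units of the state.
- status.get_state(): the state, without advancing time (a new reading comes with each control period).
- get_image(name): name is "scene" or "top" or "wrist"; returns a dict with "pixels" (420x560x3 uint8, red, green, blue), "fovy" (degrees; the focal length in pixels is half the picture's height over the tangent of half this angle, whatever the lens; pixels are square), "cx", "cy" (the principal point, pixels), "dist" ([k1, k2, p1, p2, k3] as OpenCV has them; the pictures are not rectified), "origin" and "orientation" of the camera in the world; the wrist camera has in their place "tool_from_camera" (4x4, takes a point from camera to tool coordinates, whose origin is the TCP and whose axes are the flange's). Camera axes: x right, y down, z forward; pixel columns grow to the right and rows downward; lengths in m; the calibration is good to about 2 mm. A picture is of the moment at which its call begins: read the wrist's pose just before it. There is no depth.
- job.sign_off(): hands the job in; it is judged then, once.
The state is a dict: "clock": time; "qpos": joint angles; "qd": joint speeds; "effort": joint torques, N m; "position": TCP position; "ee_rot": TCP orientation; "contact_force": force on the tool from outside, world axes, zero at the start; "moment": the same for the moment, N m; "width": finger opening in m; "gripper_force": force on a finger pad.
Only numpy, scipy, OpenCV 4.12 (cv2) and the standard library are available. Lean on these libraries where they do the work, as an engineer would, in place of code of your own. Each camera call takes 0.05 s, during which the arm holds its last target. There are 200 camera calls.

### The job

Lay the square wooden lid, wood side up, down flat in the square pocket of the aluminium jig. Then press the date stamp upright onto the middle of the lid, keeping it there for about half a second, and stand the stamp back upright on the closed ink pad where it was standing. Handle the stamp without tipping it over, and leave the round lid, the small carton and the brass weight where they are.

Things in the scene. Friction and masses are not known exactly. Their poses are not given: they have to be found in the camera images.
- lid_square: square jar lid of pale wood with a thin cork liner below, 60 x 60 mm, 16 mm thick, loose, lying flat on the table, wood side up. Origin: centre of its underside; x and y along its sides, z up out of the wood face
- lid_round: round jar lid of the same make, 60 mm in diameter, 16 mm thick, loose, lying flat on the table; not to be used. Origin: centre of its underside. The two lids may have swapped places
- jig: aluminium block fixed to the table, 100 mm (its x) by 180 mm (its y), 18 mm high, with a square and a round pocket in its top, side by side along its y; the pocket floors are dark rubber. Origin: centre of its underside, z up
- pocket_square (a point): middle of the floor of the jig's square pocket, which is 64 x 64 mm and 6 mm deep (floor 12 mm above the table) with a 2 mm chamfer round its mouth; its sides run along the jig's x and y. A seated lid stands 10 mm proud of the jig. Lies at +43 mm on the jig's y; axes as the jig's
- pocket_round (a point): middle of the floor of the jig's round pocket, 64 mm in diameter, 6 mm deep; stays empty. Lies at -43 mm on the jig's y
- date_stamp: self-standing hand date stamp, foot about 30 x 42 mm (its x and y), 88 mm tall, black foot, grey middle and black knob on top; loose, 0.12 kg, standing upright on the ink pad. Origin: centre of the foot's underside (the stamping face), z up to the knob
- ink_pad: closed flat ink pad tin, 56 x 86 mm (its x and y), 16 mm high, fixed to the table. Origin: centre of its underside
- small_carton: small closed cardboard carton, 66 x 48 mm (its x and y), 50 mm high, loose; a bystander. Origin: centre of its underside
- calib_weight: brass weight with a knob, 29 mm in diameter, 48 mm high, loose; a bystander. Origin: centre of its underside

How it is judged:
On the way, in this order (a step that is already met when the one before it is completed fails the run):
1. the square lid lies flat on the floor of the square pocket, let go (z of lid_square in the frame of pocket_square between -0.003 and 0.0025 m and horizontal distance between lid_square and pocket_square below 0.004 m and angle between lid_square's own z axis and vertical below 0.05 rad and contact force between the fingers and lid_square below 0.1 N), for 0.2 s.
2. the upright date stamp is pressed on the middle of the seated lid with more than 2 N (z of lid_square in the frame of pocket_square between -0.003 and 0.0025 m and horizontal distance between lid_square and pocket_square below 0.004 m and angle between lid_square's own z axis and vertical below 0.05 rad and contact force between date_stamp and lid_square above 2 N and horizontal distance between date_stamp and lid_square below 0.01 m and angle between date_stamp's own z axis and vertical below 0.12 rad), for 0.2 s.
At the end, for the whole second after the job is handed in: The square lid lies flat, wood side up, on the floor of the square pocket (within 2.5 mm in height, 4 mm sideways, 0.05 rad) after being stamped there, and the date stamp stands upright (0.08 rad) and still on the ink pad, its middle within 20 mm (pad's x) and 30 mm (pad's y) of the pad's middle (z of lid_square in the frame of pocket_square between -0.003 and 0.0025 m and horizontal distance between lid_square and pocket_square below 0.004 m and angle between lid_square's own z axis and vertical below 0.05 rad and angle between date_stamp's own z axis and vertical below 0.08 rad and x of date_stamp in the frame of ink_pad between -0.02 and 0.02 m and y of date_stamp in the frame of ink_pad between -0.03 and 0.03 m and z of date_stamp in the frame of ink_pad between 0.013 and 0.019 m and linear speed of each of date_stamp, lid_square below 0.01 m/s); the robot touches nothing.
It fails at once if the round lid, small carton or weight is moved by more than 25 mm (distance of any of lid_round, small_carton, calib_weight from where it was at the start of the episode above 0.025 m).
It fails at once if the date stamp is tipped by more than 0.6 rad (angle between date_stamp's own z axis and vertical above 0.6 rad).
It also fails if it takes over 64 s, if anything falls off the work surface, if the arm or the gripper's body presses on something with over 40 N, if the wrist force passes 120 N, or if a joint passes its speed limit or range.

## Working session

There is one attempt and no reset: what is moved stays moved. The work goes in short steps, Python scripts to look and compute and a tool call to move; the robot and the scene stay as the last step left them, time stands still between calls to the robot, and variables do not carry over. Pictures are saved under pics/ and viewed, at most 10 in all, crops included, and the job is handed in when it is done.

Besides the shell and the picture viewer there is one more tool, called after "Call:" by a JSON object that holds its "method" and its "body". apply_moves: Moves the arm, as the interface text tells. Its arguments: {"type":"object","properties":{"xyz":{"type":"array","items":{"type":"array","items":{"type":"number","minimum":-1,"maximum":1}}},"rot":{"type":"array","items":{"type":"array","items":{"type":"number","minimum":-1,"maximum":1}}},"hand":{"type":"array","items":{"type":"number"}},"force":{"type":"number"}},"required":["xyz","rot","hand"]}

```bash
mkdir -p pics
cat > h.py <<'E'
import numpy as np, cv2
from rig import status, get_image, job, manip
from scipy.spatial.transform import Rotation as R
def rq(q): return R.from_quat([q[1],q[2],q[3],q[0]])
def cam(im, st=None):
    f=im["pixels"].shape[0]/2/np.tan(np.radians(im["fovy"])/2)
    K=np.array([[f,0,im["cx"]],[0,f,im["cy"]],[0,0,1]])
    if "origin" in im: return K,np.array(im["dist"]),rq(im["orientation"]).as_matrix(),np.array(im["origin"])
    T=np.array(im["tool_from_camera"]); Rt=rq(st["ee_rot"]).as_matrix()
    return K,np.array(im["dist"]),Rt@T[:3,:3],Rt@T[:3,3]+np.array(st["position"])
def toplane(c,uv,z):
    K,d,Rm,o=c
    n=cv2.undistortPoints(np.array(uv,float).reshape(-1,1,2),K,d).reshape(-1,2)
    r=np.c_[n,np.ones(len(n))]@Rm.T
    return o+r*((z-o[2])/r[:,2])[:,None]
def toworld_px(c,P):
    K,d,Rm,o=c
    P=(np.atleast_2d(P)-o)@Rm
    return cv2.projectPoints(P,np.zeros(3),np.zeros(3),K,d)[0].reshape(-1,2)
def save(im,n): cv2.imwrite("pics/"+n+".png",cv2.cvtColor(im["pixels"],cv2.COLOR_RGB2BGR))
E
python3 - <<'E'
from h import *
import pickle
s=status.get_state();print(s)
for n in("top","scene","wrist"):
    im=get_image(n);save(im,n);pickle.dump((im,s),open(n+".pkl","wb"))
    print(n,im["pixels"].shape,[np.round(x,3).tolist() for x in cam(im,s)])
print(manip.tcp_to_grasp)
E
```

```text
{'clock': 0.0, 'qpos': array([ 1.14000447e+00,  2.76580474e-01,  1.50614889e+00, -1.25752255e-05,
        1.36065178e+00, -1.20996803e-01]), 'qd': array([ 0.00130278,  0.0015065 , -0.00098647,  0.00033946,  0.00032127,
        0.00091575]), 'effort': array([-2.43928853e-04, -4.16773152e+01, -2.45808667e+01,  2.22140829e-04,
        1.06231787e-02,  6.18913901e-06]), 'position': array([0.17508493, 0.54714824, 0.23044169]), 'ee_rot': array([-2.37684129e-04,  1.54277490e-01,  9.88027154e-01, -8.62103466e-04]), 'contact_force': array([ 0.7158597 ,  0.1034496 , -0.18090773]), 'moment': array([ 0.01289093, -0.02403009, -0.01614374]), 'gripper_force': 0.0, 'width': 0.08522352664347513}
top (420, 560, 3) [[[542.92, 0.0, 279.933], [0.0, 542.92, 206.177], [0.0, 0.0, 1.0]], [-0.163, 0.0, 0.0, 0.0, 0.0], [[0.093, -0.975, 0.2], [-0.996, -0.09, 0.021], [-0.003, -0.201, -0.98]], [0.325, -0.069, 1.161]]
scene (420, 560, 3) [[[414.76, 0.0, 281.536], [0.0, 414.76, 210.054], [0.0, 0.0, 1.0]], [0.034, 0.0, 0.0, 0.0, 0.0], [[-0.455, -0.585, 0.671], [-0.89, 0.296, -0.346], [0.003, -0.755, -0.656]], [-0.044, 0.273, 0.649]]
wrist (420, 560, 3) [[[292.456, 0.0, 278.569], [0.0, 292.456, 209.058], [0.0, 0.0, 1.0]], [0.004, 0.0, 0.0, 0.0, 0.0], [[0.305, 0.906, 0.292], [0.952, -0.29, -0.095], [-0.001, 0.307, -0.952]], [0.1, 0.572, 0.371]]
0.0187
```

View pics/top.png

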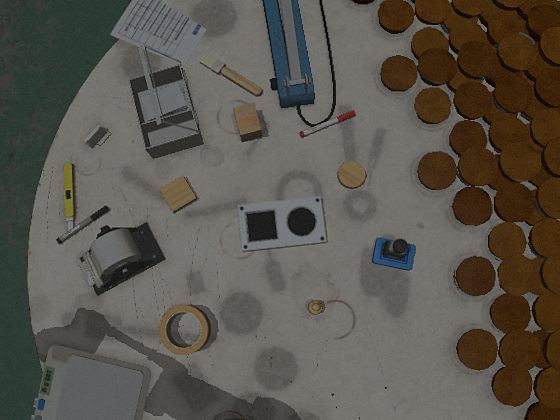

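View pics/scene.png

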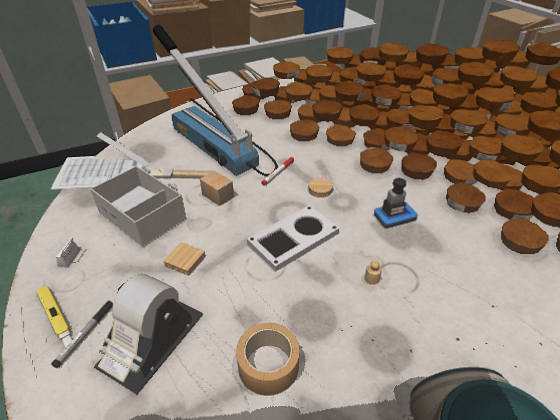

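The top view shows the square lid at (179,194), the jig at (283,223) with its square pocket at (262,226), the stamp on its pad at (395,250), the round lid at (351,175), the carton at (247,122) and the weight at (316,307).

Run:
```python
from h import *
import pickle
im,s=pickle.load(open("top.pkl","rb"));c=cam(im);p=im["pixels"];hsv=cv2.cvtColor(p,cv2.COLOR_RGB2HSV)
def blob(m,box,z,name):
    x0,y0,x1,y1=box; q=np.zeros(m.shape,np.uint8); q[y0:y1,x0:x1]=m[y0:y1,x0:x1]
    cs=cv2.findContours(q,0,cv2.CHAIN_APPROX_NONE)[0]; k=max(cs,key=cv2.contourArea)
    w=toplane(c,k.reshape(-1,2),z)[:,:2]*1000
    r=cv2.minAreaRect(w.astype(np.float32)); print(name,cv2.contourArea(k),np.round(r[0],1),np.round(r[1],1),round(r[2],1))
wood=((hsv[...,0]<28)&(hsv[...,1]>70)&(hsv[...,2]>90)).astype(np.uint8)
blob(wood,(150,165,210,220),.016,"lid")
blob(wood,(330,155,375,195),.016,"round")
blob((p.max(2)<75).astype(np.uint8),(243,205,281,247),.012,"pocket")
blob((p.max(2)<75).astype(np.uint8),(283,200,320,242),.012,"rpocket")
blob(((p.min(2)>140)).astype(np.uint8),(225,190,335,260),.018,"jig")
blob(((hsv[...,0]>95)&(hsv[...,0]<125)&(hsv[...,1]>120)).astype(np.uint8),(365,225,425,280),.016,"pad")
blob(wood,(225,95,270,145),.05,"carton")
blob(wood,(300,295,332,320),.04,"weight")
for uv,z in (((401,244),.104),((398,250),.104)): print(toplane(c,[uv],z))
```

```text
lid 664.5 [566.7 180.7] [58.8 59.4] 37.1
round 508.0 [ 645.8 -193.6] [56.  57.8] 50.1
pocket 777.5 [514.1  -7.6] [63.4 62.8] 11.9
rpocket 607.5 [531.3 -92.5] [61.1 60.3] 5.2Traceback (most recent call last):
  File "<stdin>", line 14, in <module>
  File "<stdin>", line 6, in blob
ValueError: max() iterable argument is empty
```

Run:
```python
import cv2
a=cv2.imread("pics/top.png")[200:290,350:440]
b=cv2.imread("pics/scene.png")[165:240,360:435]
c=cv2.imread("pics/wrist.png")
import numpy as np
a=cv2.resize(a,(400,400),interpolation=2);b=cv2.resize(b,(400,400),interpolation=2)
cv2.imwrite("pics/c1.png",np.vstack([np.hstack([a,b])]))
```

```text
(no output)
```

View pics/c1.png

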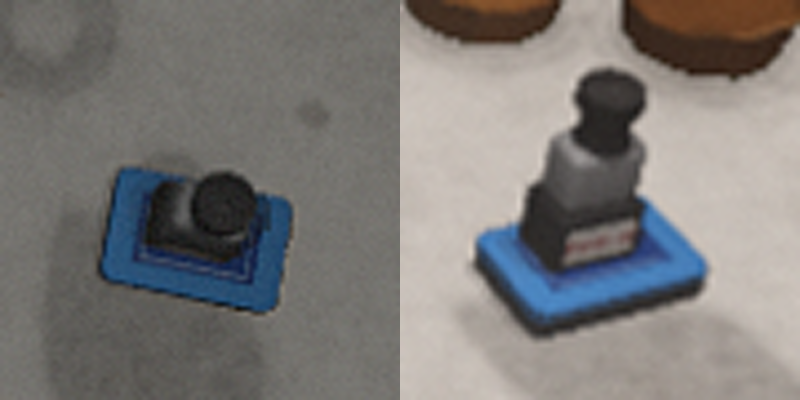

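The crop shows the stamp standing near the pad's middle. Its knob is at about top px (400,245) and its grey middle is above a black foot. I'll write a move planner and go over the square lid for a wrist look.

```bash
cat >> h.py <<'E'
def plan(xyz,yaw=None,n=8,via=None):
    """rows to reach TCP xyz (m) and tool-y heading yaw (deg, mod 180), pointing down"""
    s=status.get_state(); p=np.array(s["position"]); Rt=rq(s["ee_rot"]).as_matrix()
    y0=np.degrees(np.arctan2(Rt[1,1],Rt[0,1])); 
    d=0 if yaw is None else (yaw-y0+90)%180-90
    a=np.radians(y0+d); Rg=np.array([[-np.sin(a),np.cos(a),0],[np.cos(a),np.sin(a),0],[0,0,-1]]).T
    Rg=np.array([[np.cos(a+np.pi/2),np.cos(a),0],[np.sin(a+np.pi/2),np.sin(a),0],[0,0,-1]])
    rv=R.from_matrix(Rt.T@Rg).as_rotvec()
    st=R.from_rotvec(rv/n).as_matrix(); D=np.array(xyz)-p; X=[];
    for i in range(n):
        X.append(np.round(Rt.T@(D/n)/.3,3).tolist()); Rt=Rt@st
    print("pos",np.round(p,4),"yaw_y",round(y0,2),"tilt",np.round(Rt[:2,2],4))
    print("step mm",np.linalg.norm(D)/n*1e3,"deg",np.degrees(np.linalg.norm(rv))/n)
    print("xyz",X);print("rot",(np.round(np.degrees(rv)/60/n,4)+0).tolist(),"xN",n)
def look(n,name=None):
    s=status.get_state(); im=get_image(n)
    if name: save(im,name)
    return im["pixels"],cam(im,s)
E
python3 - <<'E'
from h import *
plan((.567,.181,.16),37.1,15)
E
```

```text
pos [0.1751 0.5473 0.2306] yaw_y 72.25 tilt [-0. -0.]
step mm 36.06722041516932 deg 2.3432044322126333
xyz [[-0.108, -0.051, 0.016], [-0.11, -0.046, 0.016], [-0.112, -0.042, 0.016], [-0.113, -0.037, 0.016], [-0.115, -0.033, 0.016], [-0.116, -0.028, 0.016], [-0.117, -0.023, 0.016], [-0.118, -0.018, 0.016], [-0.118, -0.014, 0.016], [-0.119, -0.009, 0.016], [-0.119, -0.004, 0.016], [-0.119, 0.001, 0.016], [-0.119, 0.006, 0.016], [-0.119, 0.011, 0.016], [-0.118, 0.016, 0.016]]
rot [-0.0001, 0.0, 0.0391] xN 15
```

Call:
{"method": "apply_moves", "body": {"xyz": [[-0.108,-0.051,0],[-0.11,-0.046,0],[-0.112,-0.042,0],[-0.113,-0.037,0],[-0.115,-0.033,0.01],[-0.116,-0.028,0.01],[-0.117,-0.023,0.01],[-0.118,-0.018,0.01]], "rot": [[0,0,0.039],[0,0,0.039],[0,0,0.039],[0,0,0.039],[0,0,0.039],[0,0,0.039],[0,0,0.039],[0,0,0.039]], "hand": [1,1,1,1,1,1,1,1]}}

```text
clock: 1.15
position: [0.3856, 0.3516, 0.219]
ee_rot: [-0.0, 0.314, 0.95, -0.0]
contact_force: [-0.1, -0.9, -0.1]
width: 0.0856
gripper_force: 0.0
```

Call:
{"method": "apply_moves", "body": {"xyz": [[-0.118,-0.014,0.03],[-0.119,-0.009,0.03],[-0.119,-0.004,0.03],[-0.119,0.001,0.03],[-0.119,0.006,0.03],[-0.119,0.011,0.03],[-0.118,0.016,0.02],[0,0,0]], "rot": [[0,0,0.039],[0,0,0.039],[0,0,0.039],[0,0,0.039],[0,0,0.039],[0,0,0.039],[0,0,0.039],[0,0,0]], "hand": [1,1,1,1,1,1,1,1]}}

```text
clock: 2.15
position: [0.5693, 0.18, 0.1581]
ee_rot: [-0.0, 0.446, 0.895, -0.001]
contact_force: [-0.8, -0.5, 0.1]
width: 0.0857
gripper_force: 0.0
```

Run:
```python
from h import *
p,c=look("wrist","w1")
print(toworld_px(c,[[.567,.181,.016],[.514,-.008,.012]]))
print(np.round(cam(get_image("wrist"),status.get_state())[3],3))
plan((.567,.181,.16),37.1,1)
```

```text
[[277.48705309 195.77903297]
 [140.69401602 295.76651154]]
[0.52  0.245 0.3  ]
pos [0.5675 0.1818 0.1588] yaw_y 37.11 tilt [-0. -0.]
step mm 1.4701804815453752 deg 0.09626366129752566
xyz [[-0.001, -0.003, -0.004]]
rot [-0.001, -0.0012, 0.0002] xN 1
```

View pics/w1.png

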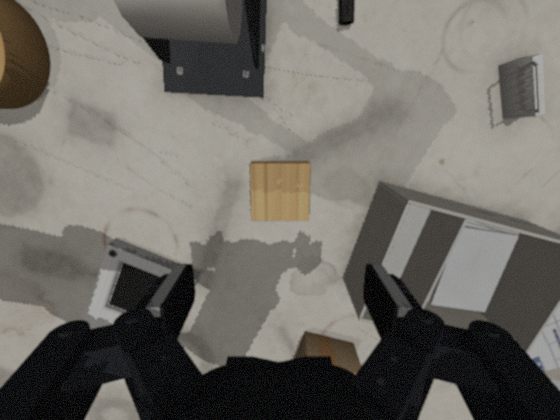

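The wrist view shows the square lid at (280,191) and the jig at lower left. The box on the right leaves room for the fingers. Next I'll measure the lid from its contour.

```bash
cat >> h.py <<'E'
def rect(m,c,z,seed,name,verbose=True):
    """min-area rectangle on plane z of the mask component nearest the seed pixel"""
    cs=[k for k in cv2.findContours(m.astype(np.uint8),cv2.RETR_EXTERNAL,cv2.CHAIN_APPROX_NONE)[0] if cv2.contourArea(k)>80]
    k=max(cs,key=lambda k:cv2.pointPolygonTest(k,tuple(map(float,seed)),True))
    w=toplane(c,k.reshape(-1,2),z)[:,:2]*1000; r=cv2.minAreaRect(w.astype(np.float32))
    print(name,"ctr",np.round(r[0],1),"size",np.round(r[1],1),"ang",round(r[2],1)); return r,k
def wood(p):
    h=cv2.cvtColor(p,cv2.COLOR_RGB2HSV); return (h[...,0]<28)&(h[...,1]>70)&(h[...,2]>90)
E
python3 - <<'E'
from h import *
p,c=look("wrist"); rect(wood(p),c,.016,(280,191),"lid")
plan((.567,.181,.16),37.1,1)
E
```

```text
lid ctr [566.1 185.8] size [58.8 60. ] ang 37.1
pos [0.5672 0.1822 0.1591] yaw_y 37.16 tilt [-0.  0.]
step mm 1.5492591070084654 deg 0.09824740043544145
xyz [[-0.003, -0.003, -0.003]]
rot [-0.0007, -0.0011, 0.0011] xN 1
```

Run:
```python
from h import *
plan((.5663,.1845,.008),37.1,6)
```

```text
pos [0.5672 0.1822 0.1591] yaw_y 37.16 tilt [-0.  0.]
step mm 25.18636988400773 deg 0.016374566739240242
xyz [[0.001, 0.0, 0.084], [0.001, 0.0, 0.084], [0.001, 0.0, 0.084], [0.001, 0.0, 0.084], [0.001, 0.0, 0.084], [0.001, 0.0, 0.084]]
rot [-0.0001, -0.0002, 0.0002] xN 6
```

Call:
{"method": "apply_moves", "body": {"xyz": [[0.008,0.002,0.1],[0,0,0.12],[0,0,0.12],[0,0,0.1],[0,0,0.04],[0,0,0.02],[0,0,0],[0,0,0]], "rot": [[0,0,0],[0,0,0],[0,0,0],[0,0,0],[0,0,0],[0,0,0],[0,0,0],[0,0,0]], "hand": [1,1,1,1,1,1,1,1]}}

```text
clock: 3.3
position: [0.5678, 0.1844, 0.0105]
ee_rot: [0.001, 0.445, 0.896, 0.001]
contact_force: [0.4, -0.1, -0.8]
width: 0.0851
gripper_force: 0.0
```

Call:
{"method": "apply_moves", "body": {"xyz": [[0,0,0],[0,0,0],[0,0,0],[0,0,0]], "rot": [[0,0,0],[0,0,0],[0,0,0],[0,0,0]], "hand": [0.4,0.3,0.3,0.3], "force": 25}}

```text
clock: 3.8
position: [0.5674, 0.1842, 0.0105]
ee_rot: [0.001, 0.445, 0.895, 0.0]
contact_force: [-0.4, 1.1, 5.3]
width: 0.0579
gripper_force: 25.6
```

Run:
```python
from h import *
p,c=look("wrist","w2")
rect(wood(p),c,.016,(280,191),"lid")
plan((.567,.181,.16),37.1,1)
```

```text
lid ctr [564.9 187.2] size [58.5 62.8] ang 37.1
pos [0.5674 0.1842 0.0104] yaw_y 37.14 tilt [-0.  0.]
step mm 149.58726413857684 deg 0.08756605009787763
xyz [[-0.008, -0.007, -0.499]]
rot [0.0012, 0.0005, 0.0007] xN 1
```

View pics/w2.png

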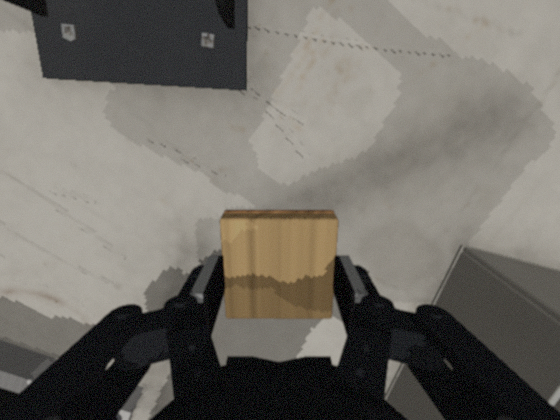

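The lid is gripped, 58 mm wide, with its top face spanning rows 217–318. I'll lift a little and check where the fingertips sit relative to the lid.

Call:
{"method": "apply_moves", "body": {"xyz": [[0,0,-0.05],[0,0,-0.1],[0,0,-0.1],[0,0,-0.05],[0,0,0]], "rot": [[0,0,0],[0,0,0],[0,0,0],[0,0,0],[0,0,0]], "hand": [0.3,0.3,0.3,0.3,0.3]}}

```text
clock: 4.47
position: [0.5677, 0.1843, 0.1006]
ee_rot: [0.001, 0.445, 0.896, 0.001]
contact_force: [0.3, -0.1, -1.6]
width: 0.0574
gripper_force: 26.9
```

Run:
```python
from h import *
p,c=look("wrist")
s=status.get_state();print(s["contact_force"],s["width"],s["position"])
Rt=rq(s["ee_rot"]).as_matrix()
for h in (0,8,13,20,30):
    P=[[x,sg*.029,-h/1000] for x in(.011,-.011) for sg in(-1,1)]
    print(h,np.round(toworld_px(c,np.array(P)@Rt.T+s["position"])).astype(int).tolist())
print(rect(wood(p),c,s["position"][2]+.0055,(280,265),"lid")[1].reshape(-1,2).min(0))
q=p[190:340,160:400]
cv2.imwrite("pics/w3.png",cv2.cvtColor(cv2.resize(q,None,fx=3.3,fy=3.3,interpolation=2),cv2.COLOR_RGB2BGR))
```

```text
[ 0.70811376 -0.50756896 -0.6836947 ] 0.05733126835011425 [0.56683138 0.18408629 0.09940233]
0 [[223, 249], [331, 249], [225, 285], [329, 284]]
8 [[220, 256], [334, 255], [222, 293], [332, 293]]
13 [[218, 260], [336, 260], [221, 299], [333, 298]]
20 [[215, 267], [339, 267], [218, 307], [336, 307]]
30 [[210, 279], [343, 279], [214, 321], [340, 321]]
lid ctr [565.5 187. ] size [58.8 62.8] ang 37.0
[220 210]
```

View pics/w3.png

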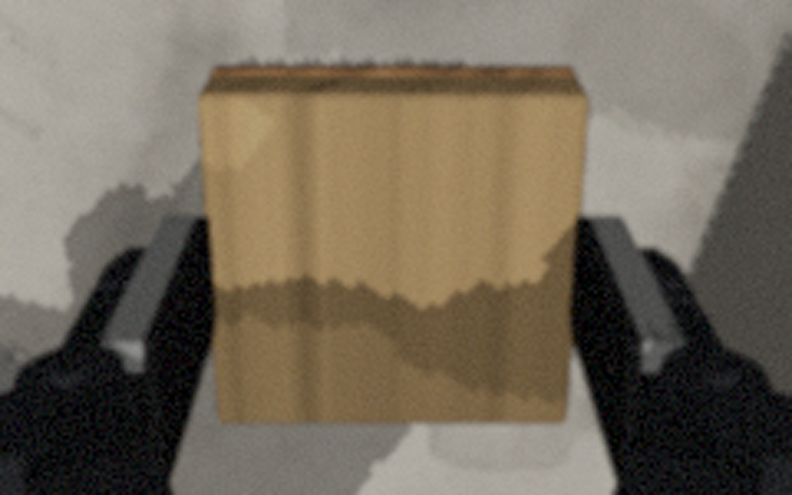

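The fingertips hold the upper few mm of the lid, so they clear the jig. I'll carry the lid over the round pocket, from where the square pocket can be seen, turning to the jig's yaw.

Run:
```python
from h import *
p,c=look("wrist"); s=status.get_state(); Rt=rq(s["ee_rot"]).as_matrix()
w=toplane(c,[(221.2,218.2),(337.3,218.2),(331.8,317.3),(226.7,317.3)],s["position"][2]+.0055)
t=(w-s["position"])@Rt*1000; print(np.round(t,1),t.mean(0))
plan((.530,-.088,.10),11.9,8)
```

```text
[[ 30.5 -27.9  -5.4]
 [ 30.5  29.5  -5.5]
 [-27.9  30.   -5.6]
 [-27.9 -28.3  -5.5]] [ 1.2894356   0.85054507 -5.5001584 ]
pos [0.5663 0.184  0.0986] yaw_y 37.15 tilt [ 0. -0.]
step mm 34.29924141477232 deg 3.1560080357918783
xyz [[-0.081, -0.08, -0.001], [-0.086, -0.076, -0.001], [-0.09, -0.071, -0.001], [-0.093, -0.066, -0.001], [-0.097, -0.061, -0.001], [-0.1, -0.055, -0.001], [-0.103, -0.05, -0.001], [-0.106, -0.044, -0.001]]
rot [-0.0002, 0.0, 0.0526] xN 8
```

Call:
{"method": "apply_moves", "body": {"xyz": [[-0.081,-0.08,-0.001],[-0.086,-0.076,-0.001],[-0.09,-0.071,-0.001],[-0.093,-0.066,-0.001],[-0.097,-0.061,-0.001],[-0.1,-0.055,-0.001],[-0.103,-0.05,-0.001],[-0.106,-0.044,-0.001]], "rot": [[0,0,0.053],[0,0,0.053],[0,0,0.053],[0,0,0.053],[0,0,0.053],[0,0,0.053],[0,0,0.053],[0,0,0.053]], "hand": [0.3,0.3,0.3,0.3,0.3,0.3,0.3,0.3]}}

```text
clock: 5.58
position: [0.5293, -0.0888, 0.1002]
ee_rot: [-0.001, 0.632, 0.775, -0.001]
contact_force: [0.4, -0.9, -1.3]
width: 0.0577
gripper_force: 26.9
```

Call:
{"method": "apply_moves", "body": {"xyz": [[0,0,0],[0,0,0],[0,0,0]], "rot": [[0,0,0],[0,0,0],[0,0,0]], "hand": [0.3,0.3,0.3]}}

```text
clock: 5.95
position: [0.5303, -0.087, 0.1012]
ee_rot: [-0.001, 0.631, 0.776, -0.0]
contact_force: [-0.2, -0.1, -0.4]
width: 0.0576
gripper_force: 26.9
```

Run:
```python
from h import *
p,c=look("wrist","w4"); plan((.53,-.088,.1),11.9,1)
```

```text
pos [ 0.5304 -0.087   0.1013] yaw_y 11.79 tilt [-0. -0.]
step mm 1.7123137850173615 deg 0.12115065015273048
xyz [[-0.003, -0.002, 0.004]]
rot [-0.0005, -0.0007, -0.0018] xN 1
```

View pics/w4.png

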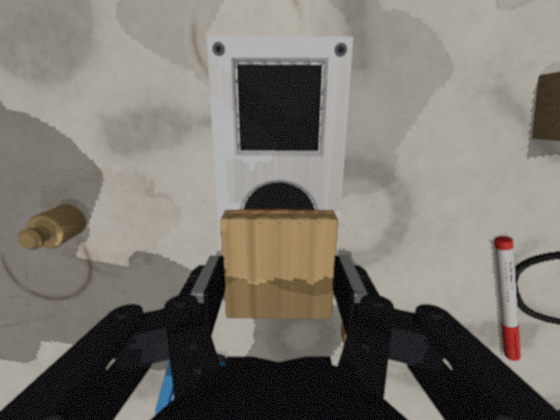

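The square pocket is clear at (280,107) and roughly aligned, with the lid held at (279,267). I'll measure both in this frame.

Run:
```python
from h import *
p,c=look("wrist"); s=status.get_state(); Rt=rq(s["ee_rot"]).as_matrix()
for th in (45,60,80):
    m=p.max(2)<th; m[175:]=0
    r,k=rect(m,c,.012,(280,107),"pocket%d"%th)
    t=(np.r_[r[0],12]/1000-s["position"])@Rt*1000; print(t,k.reshape(-1,2).min(0),k.reshape(-1,2).max(0))
print(cam(get_image("wrist"),s)[3])
L=cv2.cvtColor(p,cv2.COLOR_RGB2GRAY).astype(int)
print("jig rows",L[180,195:360:1].tolist())
```

```text
pocket45 ctr [513.2  -5.2] size [59.1 59. ] ang 11.8
[83.67840074 -0.20678481 89.52155355] [238  65] [320 149]
pocket60 ctr [513.1  -5.2] size [59.5 59. ] ang 11.8
[83.67609004 -0.22890317 89.5215594 ] [238  65] [320 149]
pocket80 ctr [512.9  -4.9] size [60.2 59.7] ang 11.8
[83.999294   -0.40340681 89.52176688] [237  64] [320 149]
[ 0.51405532 -0.00949917  0.24245078]
jig rows [168, 168, 172, 172, 171, 171, 170, 171, 172, 170, 167, 169, 170, 170, 172, 168, 170, 171, 171, 170, 176, 176, 178, 180, 180, 176, 178, 179, 179, 178, 177, 180, 175, 168, 171, 170, 172, 172, 170, 166, 164, 162, 162, 164, 165, 161, 161, 165, 164, 163, 162, 164, 166, 165, 163, 165, 162, 162, 161, 160, 163, 162, 162, 166, 166, 166, 168, 164, 165, 161, 158, 153, 155, 148, 146, 142, 139, 133, 135, 135, 132, 125, 123, 120, 118, 125, 127, 129, 130, 135, 141, 146, 150, 151, 153, 156, 161, 161, 160, 162, 165, 161, 166, 163, 163, 160, 163, 163, 163, 162, 165, 158, 161, 160, 161, 164, 162, 164, 161, 159, 166, 165, 164, 163, 161, 164, 164, 167, 164, 167, 165, 169, 168, 171, 169, 165, 163, 163, 164, 166, 164, 164, 163, 165, 166, 167, 161, 155, 142, 139, 141, 142, 141, 139, 139, 140, 142, 143, 142, 139, 143, 140, 138, 141, 138]
```

Call:
{"method": "apply_moves", "body": {"xyz": [[0.07,-0.003,0],[0.07,0,0],[0.07,0,0],[0.068,0,0],[0,0,0.08],[0,0,0.08],[0,0,0.035],[0,0,0]], "rot": [[0,0,0],[0,0,0],[0,0,0],[0,0,0],[0,0,0],[0,0,0],[0,0,0],[0,0,0]], "hand": [0.3,0.3,0.3,0.3,0.3,0.3,0.3,0.3]}}

```text
clock: 7.1
position: [0.5123, -0.006, 0.0428]
ee_rot: [-0.001, 0.631, 0.776, -0.0]
contact_force: [0.0, 0.3, 0.2]
width: 0.0575
gripper_force: 26.9
```

Call:
{"method": "apply_moves", "body": {"xyz": [[0,0,0],[0,0,0]], "rot": [[0,0,0],[0,0,0]], "hand": [0.3,0.3]}}

```text
clock: 7.35
position: [0.5134, -0.0067, 0.044]
ee_rot: [0.001, 0.631, 0.776, 0.0]
contact_force: [-0.2, -0.6, -0.7]
width: 0.0575
gripper_force: 26.9
```

Run:
```python
from h import *
p,c=look("wrist"); s=status.get_state(); print(s["position"],s["contact_force"])
q=p[150:340,160:400]; cv2.imwrite("pics/w5.png",cv2.cvtColor(cv2.resize(q,None,fx=3,fy=3,interpolation=2),cv2.COLOR_RGB2BGR))
# target by pocket measured (513.1,-5.2) and jig corners in this frame
Rt=rq(s["ee_rot"]).as_matrix()
P=np.array([513.1,-5.2,18])/1000
a=np.radians(11.8);J=np.array([[np.cos(a),-np.sin(a),0],[np.sin(a),np.cos(a),0],[0,0,1]])
print("mouth px",np.round(toworld_px(c,P+np.array([[.034,.034,0],[-.034,.034,0],[-.034,-.034,0],[.034,-.034,0],[.05,.047,0],[-.05,.047,0]])@J.T),1).tolist())
print("tool rel pocket",((P-s["position"])@Rt*1000))
```

```text
[ 0.51331271 -0.00667559  0.04390804] [ 0.53404266  0.36387515 -0.47998765]
mouth px [[336.6, 192.8], [221.2, 193.1], [227.6, 292.8], [330.5, 292.6], [365.7, 170.9], [191.9, 171.3]]
tool rel pocket [ 1.50012683  0.05179526 25.90745099]
```

View pics/w5.png

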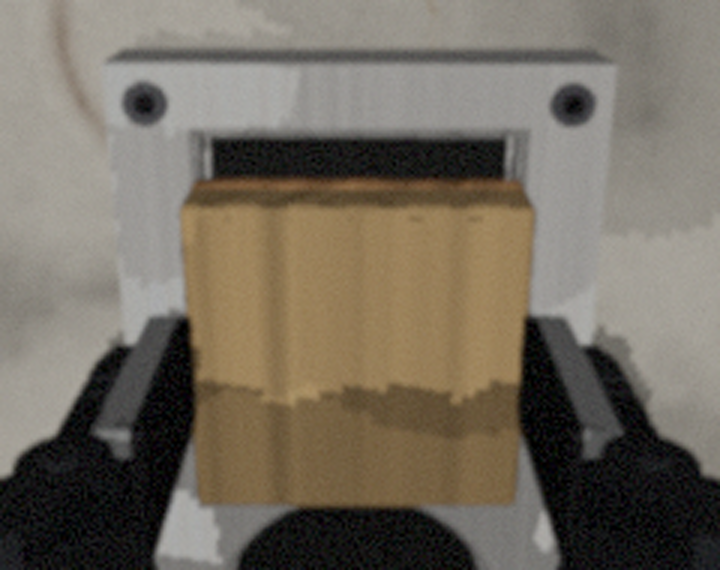

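The lid is laterally centred over the mouth (mouth cols 190–530, lid 181–533 in the crop). I'll check the fore-aft offset from the lid's bottom front edge (row 210) and the mouth edge (row 194).

Run:
```python
from h import *
p,c=look("wrist"); s=status.get_state(); Rt=rq(s["ee_rot"]).as_matrix(); z=s["position"][2]
f=lambda uv,h: np.round((toplane(c,[uv],h)[0]-s["position"])@Rt*1000,1)
print("lid bottom front",f((280,150+180/3),z-.0105),"jig top far edge",f((280,150+62/3),.018),"mouth front",f((280,150+132/3),.018))
print("lid top front",f((280,150+205/3),z+.0055),"lid top rear",f((280,150+503/3),z+.0055))
print("holes",f((160+145/3,150+104/3),.018),f((160+572/3,150+104/3),.018), "rpocket top edge",f((280,150+507/3),.018))
```

```text
lid bottom front [29.9  0.6 10.5] jig top far edge [48.7  0.7 25.8] mouth front [34.8  0.7 25.8]
lid top front [30.8  0.5 -5.5] lid top rear [-27.5   0.6  -5.5]
holes [ 40.5 -41.1  25.7] [40.4 41.9 25.8] rpocket top edge [-53.3   0.8  25.8]
```

Call:
{"method": "apply_moves", "body": {"xyz": [[0.0045,0,0],[0,0,0.02],[0,0,0.02],[0,0,0.015],[0,0,0.012],[0,0,0.007],[0,0,0],[0,0,0]], "rot": [[0,0,0],[0,0,0],[0,0,0],[0,0,0],[0,0,0],[0,0,0],[0,0,0],[0,0,0]], "hand": [0.3,0.3,0.3,0.3,0.3,0.3,0.3,0.3]}}

```text
clock: 8.45
position: [0.5123, -0.0052, 0.0224]
ee_rot: [0.0, 0.631, 0.776, 0.0]
contact_force: [-3.8, 0.7, 12.5]
width: 0.0573
gripper_force: 31.5
```

Call:
{"method": "apply_moves", "body": {"xyz": [[0,0,0],[0,0,0],[0,0,0],[0,0,-0.05],[0,0,-0.1],[0,0,-0.1],[0,0,-0.1],[0,0,0]], "rot": [[0,0,0],[0,0,0],[0,0,0],[0,0,0],[0,0,0],[0,0,0],[0,0,0],[0,0,0]], "hand": [0.7,0.9,0.9,0.9,0.9,1,1,1]}}

```text
clock: 9.45
position: [0.5146, -0.0055, 0.1291]
ee_rot: [0.003, 0.631, 0.776, 0.002]
contact_force: [0.4, -0.1, -0.3]
width: 0.085
gripper_force: 0.0
```

Run:
```python
from h import *
p,c=look("wrist"); s=status.get_state(); print(s["position"])
rect(wood(p),c,.028,toworld_px(c,[.513,-.005,.028])[0],"lid wrist")
cv2.imwrite("pics/w6.png",cv2.cvtColor(cv2.resize(p[100:330,140:420],None,fx=2.5,fy=2.5,interpolation=2),cv2.COLOR_RGB2BGR))
p,c=look("top");rect(wood(p),c,.028,toworld_px(c,[.513,-.007,.028])[0],"lid top")
hsv=cv2.cvtColor(p,cv2.COLOR_RGB2HSV)
b=(hsv[...,0]>95)&(hsv[...,0]<125)&(hsv[...,1]>120)
rect(b,c,.016,(385,245),"pad")
```

```text
[ 0.5132179  -0.00532131  0.12748662]
lid wrist ctr [511.7  -2.8] size [58.9 60.9] ang 11.5
lid top ctr [ 642.4 -191.3] size [56.  56.9] ang 5.4
pad ctr [ 478.2 -295.5] size [86.2 55.5] ang 83.6
```

View pics/w6.png

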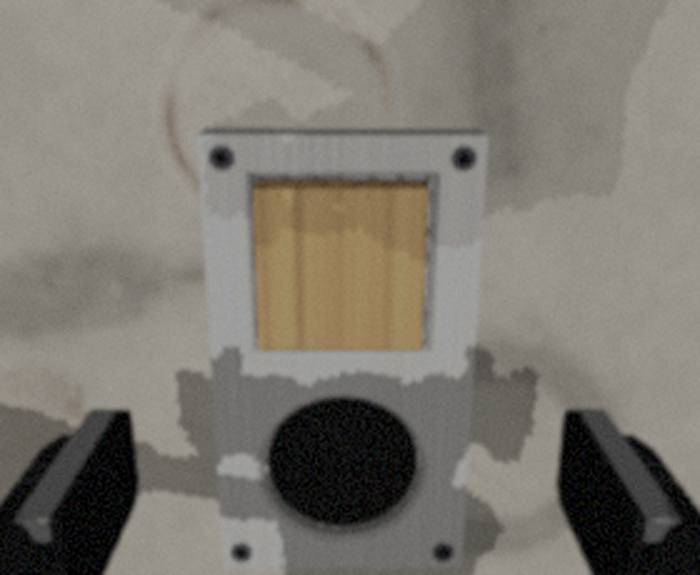

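The lid is seated flat in the square pocket, at crop (340,265) with an even gap all round. Next is the stamp: I'll rise and go over it.

Run:
```python
from h import *
plan((.478,-.285,.21),-6.4,8)
```

```text
pos [ 0.5123 -0.0052  0.1263] yaw_y 11.71 tilt [ 0. -0.]
step mm 36.756945846527515 deg 2.263656307196505
xyz [[-0.111, -0.038, -0.035], [-0.113, -0.033, -0.035], [-0.114, -0.029, -0.035], [-0.115, -0.024, -0.035], [-0.116, -0.02, -0.035], [-0.116, -0.015, -0.035], [-0.117, -0.01, -0.035], [-0.117, -0.006, -0.035]]
rot [0.0001, 0.0, 0.0377] xN 8
```

Call:
{"method": "apply_moves", "body": {"xyz": [[-0.111,-0.038,-0.1],[-0.113,-0.033,-0.1],[-0.114,-0.029,-0.08],[-0.115,-0.024,0],[-0.116,-0.02,0],[-0.116,-0.015,0],[-0.117,-0.01,0],[-0.117,-0.006,0]], "rot": [[0,0,0.038],[0,0,0.038],[0,0,0.038],[0,0,0.038],[0,0,0.038],[0,0,0.038],[0,0,0.038],[0,0,0.038]], "hand": [1,1,1,1,1,1,1,1]}}

```text
clock: 10.55
position: [0.4769, -0.2855, 0.2083]
ee_rot: [-0.002, 0.747, 0.665, -0.0]
contact_force: [0.3, 0.3, 0.6]
width: 0.0851
gripper_force: 0.0
```

Call:
{"method": "apply_moves", "body": {"xyz": [[0,0,0],[0,0,0],[0,0,0]], "rot": [[0,0,0],[0,0,0],[0,0,0]], "hand": [1,1,1]}}

```text
clock: 10.92
position: [0.4777, -0.2837, 0.2095]
ee_rot: [-0.001, 0.746, 0.666, 0.0]
contact_force: [0.3, 0.9, -1.1]
width: 0.0855
gripper_force: 0.0
```

Run:
```python
from h import *
plan((.478,-.29,.21),-6.4,1)
p,c=look("wrist"); print("cam",c[3])
hsv=cv2.cvtColor(p,cv2.COLOR_RGB2HSV)
b=(hsv[...,0]>95)&(hsv[...,0]<125)&(hsv[...,1]>120)
px=toworld_px(c,[[.478,-.2955,.016],[.478,-.2955,.104]]);print(px)
r,k=rect(b,c,.016,px[0],"pad"); x,y,w,h=cv2.boundingRect(k); print(x,y,w,h)
x0=max(0,x-40);y0=max(0,y-40); q=p[y0:y+h+40,x0:x+w+40]; f=min(800/q.shape[1],600/q.shape[0]); print(x0,y0,f)
cv2.imwrite("pics/w7.png",cv2.cvtColor(cv2.resize(q,None,fx=f,fy=f,interpolation=2),cv2.COLOR_RGB2BGR))
```

```text
pos [ 0.4777 -0.2837  0.2095] yaw_y -6.46 tilt [-0. -0.]
step mm 6.334728103568048 deg 0.1062999843981691
xyz [[-0.021, 0.003, -0.002]]
rot [-0.0009, -0.0011, -0.001] xN 1
cam [ 0.48633883 -0.20507519  0.35052827]
[[280.51587531 195.64898397]
 [281.02341391 221.35735001]]
pad ctr [ 478.5 -291.4] size [83.3 53.6] ang 82.7
258 157 47 69
218 117 4.026845637583893
```

View pics/w7.png

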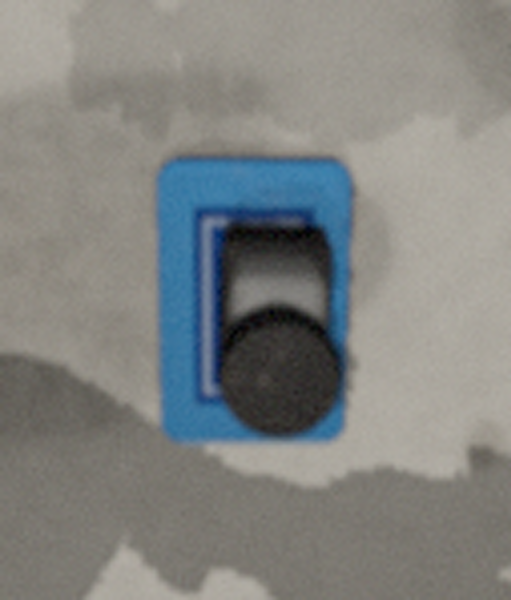

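The crop shows the knob top at px (287.5,209), the foot aligned with the pad, and the stamp about 8 mm off the pad's centre line.

Run:
```python
from h import *
p,c=look("wrist"); s=status.get_state(); Rt=rq(s["ee_rot"]).as_matrix()
u=lambda a,b:(218+a/4.027,117+b/4.027)
for n,uv,z in(("knob",u(281,370),.104),("knobL",u(220,370),.1),("knobR",u(343,370),.1),("footL",u(225,228),.016),("footR",u(332,228),.016),("footL45",u(225,228),.045),("footR45",u(332,228),.045),("grey L",u(230,300),.07),("greyR",u(325,300),.07)):
    w=toplane(c,[uv],z)[0]; print(n,np.round(w*1000,1),np.round((w-s["position"])@Rt*1000,1))
# heights in the scene view: project the stamp axis
p2,c2=look("scene"); w=toplane(c,[u(281,370)],.104)[0]
for z in (16,40,50,60,70,80,90,104): print(z,np.round(toworld_px(c2,[w[0],w[1],z/1000])[0],1),p2[tuple(np.round(toworld_px(c2,[w[0],w[1],z/1000])[0]).astype(int)[::-1])])
```

```text
knob [ 485.4 -284.6  104. ] [  0.    7.5 105.9]
knobL [ 471.8 -284.4  100. ] [ -1.3  -6.  109.9]
knobR [ 499.2 -287.5  100. ] [ -1.3  21.5 109.9]
footL [ 473.5 -268.6   16. ] [ 14.6  -6.1 193.9]
footR [ 504.  -272.1   16. ] [ 14.6  24.6 193.9]
footL45 [ 474.6 -263.1   45. ] [ 20.2  -5.6 164.9]
footR45 [ 502.5 -266.3   45. ] [ 20.2  22.4 164.9]
grey L [ 474.7 -276.2   70. ] [  7.2  -4.1 139.9]
greyR [ 497.9 -278.9   70. ] [  7.1  19.2 139.9]
16 [390.9 211.4] [99 91 80]
40 [392.8 203.4] [100  92  81]
50 [393.6 200.1] [97 87 77]
60 [394.4 196.6] [101  91  80]
70 [395.2 193.1] [98 89 79]
80 [396.  189.6] [98 90 79]
90 [396.9 186. ] [96 87 76]
104 [398.1 180.9] [98 90 78]
```

Call:
{"method": "apply_moves", "body": {"xyz": [[-0.002,0.023,0],[0,0,0.1],[0,0,0.12],[0,0,0.12],[0,0,0.1],[0,0,0.06],[0,0,0.03],[0,0,0]], "rot": [[0,0,0],[0,0,0],[0,0,0],[0,0,0],[0,0,0],[0,0,0],[0,0,0],[0,0,0]], "hand": [1,1,1,1,1,1,1,1]}}

```text
clock: 12.08
position: [0.4849, -0.2862, 0.0507]
ee_rot: [-0.0, 0.746, 0.666, 0.0]
contact_force: [0.5, 0.7, 0.4]
width: 0.0856
gripper_force: 0.0
```

Run:
```python
from h import *
p,c=look("wrist"); s=status.get_state(); print(s["position"],s["contact_force"]); Rt=rq(s["ee_rot"]).as_matrix()
g=cv2.cvtColor(p,cv2.COLOR_RGB2GRAY)
f=lambda z:np.round(toworld_px(c,np.array([[-.5,y,z-s["position"][2]*1000] for y in(-14,0,14)])/1000@np.diag([1,1,-1])@Rt.T+s["position"])).astype(int).tolist()
for z in(104,90,70,55): print(z,f(z))
for r in range(215,330,12): print(r,g[r,200:360:4].tolist())
```

```text
[ 0.48519921 -0.28649454  0.05132143] [-0.42196951  0.3464269  -0.51281019]
104 [[243, 342], [281, 342], [319, 343]]
90 [[247, 317], [281, 317], [314, 317]]
70 [[251, 290], [280, 290], [310, 290]]
55 [[254, 274], [280, 274], [307, 274]]
215 [143, 144, 143, 136, 129, 132, 133, 103, 103, 104, 100, 64, 129, 132, 134, 121, 97, 99, 127, 131, 129, 128, 133, 111, 43, 104, 108, 106, 100, 136, 135, 136, 137, 154, 152, 158, 160, 159, 163, 164]
227 [152, 152, 145, 147, 145, 151, 143, 120, 102, 101, 102, 72, 105, 57, 24, 20, 31, 19, 11, 15, 23, 32, 16, 4, 24, 15, 36, 102, 96, 149, 152, 153, 156, 163, 173, 171, 176, 174, 174, 173]
239 [144, 151, 149, 150, 146, 152, 153, 136, 112, 108, 111, 94, 101, 72, 42, 37, 50, 56, 48, 59, 45, 39, 50, 44, 39, 42, 48, 77, 99, 155, 152, 162, 168, 169, 173, 173, 177, 174, 171, 174]
251 [101, 110, 136, 142, 108, 99, 104, 107, 113, 111, 113, 104, 85, 85, 33, 74, 84, 83, 81, 82, 78, 83, 84, 80, 74, 63, 29, 110, 107, 167, 174, 174, 173, 168, 171, 174, 172, 168, 126, 125]
263 [106, 98, 102, 99, 101, 103, 105, 97, 73, 102, 101, 96, 58, 73, 75, 104, 122, 123, 125, 119, 
[... 334 characters left out ...]
9, 79, 72, 76, 73, 32, 63, 27, 24, 23, 24, 21, 13, 22, 14, 28, 15, 13, 26, 41, 75, 122, 125, 130, 128, 128, 128, 130, 127, 126, 126, 124, 129]
299 [118, 120, 121, 123, 121, 125, 126, 126, 103, 75, 81, 72, 77, 54, 13, 16, 16, 25, 31, 21, 14, 18, 10, 15, 17, 26, 27, 72, 125, 125, 131, 127, 126, 126, 128, 128, 127, 125, 122, 128]
311 [124, 126, 125, 123, 124, 125, 128, 122, 122, 125, 123, 124, 77, 3, 16, 16, 34, 27, 31, 18, 35, 27, 33, 28, 20, 7, 26, 5, 123, 129, 131, 130, 126, 126, 126, 127, 128, 129, 127, 128]
323 [126, 127, 124, 127, 122, 127, 125, 123, 125, 127, 128, 79, 16, 32, 29, 24, 37, 27, 34, 39, 30, 27, 35, 33, 31, 21, 17, 25, 0, 132, 128, 128, 132, 129, 129, 130, 127, 130, 127, 128]
```

The knob is centred between the fingers at col ~280. I'll close on the grey middle, then lift.

Call:
{"method": "apply_moves", "body": {"xyz": [[0,0,0],[0,0,0],[0,0,0],[0,0,0],[0,0,0],[0,0,0],[0,0,0],[0,0,0]], "rot": [[0,0,0],[0,0,0],[0,0,0],[0,0,0],[0,0,0],[0,0,0],[0,0,0],[0,0,0]], "hand": [0.2,0,-0.2,-0.7,-0.7,-0.7,-0.7,-0.7], "force": 40}}

```text
clock: 13.12
position: [0.485, -0.2865, 0.0514]
ee_rot: [0.0, 0.746, 0.666, 0.0]
contact_force: [-0.0, -0.1, 5.5]
width: 0.0235
gripper_force: 39.5
```

Run:
```python
from h import *
s=status.get_state(); print(s["position"],s["contact_force"],s["width"],s["gripper_force"])
```

```text
[ 0.48495774 -0.28645595  0.05135751] [-1.89765284e-03 -8.13044976e-02  5.47062454e+00] 0.02354502582918333 39.528564568609
```

Call:
{"method": "apply_moves", "body": {"xyz": [[0,0,-0.02],[0,0,-0.07],[0,0,-0.1],[0,0,-0.07],[0,0,-0.03],[0,0,0],[0,0,0]], "rot": [[0,0,0],[0,0,0],[0,0,0],[0,0,0],[0,0,0],[0,0,0],[0,0,0]], "hand": [-0.7,-0.7,-0.7,-0.7,-0.7,-0.7,-0.7]}}

```text
clock: 14.0
position: [0.484, -0.2858, 0.1368]
ee_rot: [-0.001, 0.746, 0.666, -0.0]
contact_force: [0.5, 0.1, -1.4]
width: 0.0239
gripper_force: 39.1
```

Run:
```python
from h import *
plan((.512,-.0045,.1385),11.7,12)
s=status.get_state(); print(s["width"],s["contact_force"])
```

```text
pos [ 0.484  -0.2858  0.1368] yaw_y -6.53 tilt [-0.  0.]
step mm 23.556488440761225 deg 1.5190998775635842
xyz [[0.079, -0.001, -0.0], [0.079, 0.001, -0.0], [0.078, 0.003, -0.0], [0.078, 0.005, -0.0], [0.078, 0.007, -0.0], [0.078, 0.009, -0.0], [0.078, 0.011, -0.0], [0.077, 0.013, -0.0], [0.077, 0.015, -0.0], [0.077, 0.017, -0.0], [0.076, 0.019, -0.0], [0.076, 0.021, -0.0]]
rot [-0.0001, -0.0001, -0.0253] xN 12
0.023931731411477062 [ 0.47338856  0.14185301 -1.44599519]
```

Call:
{"method": "apply_moves", "body": {"xyz": [[0.079,-0.001,0],[0.079,0.001,0],[0.078,0.003,0],[0.078,0.005,0],[0.078,0.007,0],[0.078,0.009,0],[0.078,0.011,0],[0.077,0.013,0]], "rot": [[0,0,-0.025],[0,0,-0.025],[0,0,-0.025],[0,0,-0.025],[0,0,-0.025],[0,0,-0.025],[0,0,-0.025],[0,0,-0.025]], "hand": [-0.7,-0.7,-0.7,-0.7,-0.7,-0.7,-0.7,-0.7]}}

```text
clock: 15.0
position: [0.5024, -0.0965, 0.1373]
ee_rot: [-0.001, 0.672, 0.741, -0.0]
contact_force: [0.1, 0.3, -1.4]
width: 0.0238
gripper_force: 39.1
```

Call:
{"method": "apply_moves", "body": {"xyz": [[0.077,0.015,0],[0.077,0.017,0],[0.076,0.019,0],[0.076,0.021,0],[0,0,0.05],[0,0,0.05],[0,0,0.05],[0,0,0]], "rot": [[0,0,-0.025],[0,0,-0.025],[0,0,-0.025],[0,0,-0.025],[0,0,0],[0,0,0],[0,0,0],[0,0,0]], "hand": [-0.7,-0.7,-0.7,-0.7,-0.7,-0.7,-0.7,-0.7]}}

```text
clock: 16.0
position: [0.5109, -0.0053, 0.0911]
ee_rot: [-0.002, 0.633, 0.774, -0.001]
contact_force: [-0.4, -0.2, -0.9]
width: 0.0238
gripper_force: 39.1
```

Run:
```python
from h import *
plan((.512,-.0045,.065),11.7,1)
s=status.get_state(); print(s["width"],s["contact_force"])
p,c=look("wrist"); r,k=rect(wood(p),c,.028,(280,255),"lid"); print(cv2.boundingRect(k))
```

```text
pos [ 0.5109 -0.0053  0.0911] yaw_y 11.41 tilt [0. 0.]
step mm 26.113297479699757 deg 0.3730349443520877
xyz [[0.002, 0.005, 0.087]]
rot [-0.0038, -0.0013, -0.0048] xN 1
0.02382014514705325 [-0.35120598 -0.174186   -0.89923018]
lid ctr [511.6  -2.4] size [58.8 61. ] ang 11.5
(241, 183, 82, 78)
```

Call:
{"method": "apply_moves", "body": {"xyz": [[0.003,0.004,0.04],[0,0,0.03],[0,0,0.014],[0,0,0.005],[0,0,0.003],[0,0,0.002],[0,0,0]], "rot": [[0,0,-0.005],[0,0,0],[0,0,0],[0,0,0],[0,0,0],[0,0,0],[0,0,0]], "hand": [-0.7,-0.7,-0.7,-0.7,-0.7,-0.7,-0.7]}}

```text
clock: 16.92
position: [0.5135, -0.0038, 0.065]
ee_rot: [0.0, 0.631, 0.776, 0.0]
contact_force: [0.6, 0.8, -1.6]
width: 0.0236
gripper_force: 39.2
```

Call:
{"method": "apply_moves", "body": {"xyz": [[0,0,0.004],[0,0,0.004],[0,0,0.002],[0,0,0]], "rot": [[0,0,0],[0,0,0],[0,0,0],[0,0,0]], "hand": [-0.7,-0.7,-0.7,-0.7]}}

```text
clock: 17.42
position: [0.5136, -0.0039, 0.0635]
ee_rot: [0.0, 0.631, 0.776, 0.0]
contact_force: [-3.9, -0.3, 11.5]
width: 0.0237
gripper_force: 40.4
```

Contact, with about 12 N of press. I'll hold for 0.75 s, then lift.

Call:
{"method": "apply_moves", "body": {"xyz": [[0,0,0],[0,0,0],[0,0,0],[0,0,0],[0,0,0],[0,0,0]], "rot": [[0,0,0],[0,0,0],[0,0,0],[0,0,0],[0,0,0],[0,0,0]], "hand": [-0.7,-0.7,-0.7,-0.7,-0.7,-0.7]}}

```text
clock: 18.18
position: [0.5136, -0.0038, 0.0635]
ee_rot: [0.001, 0.631, 0.776, 0.0]
contact_force: [-2.4, -0.1, 10.7]
width: 0.0236
gripper_force: 40.4
```

Call:
{"method": "apply_moves", "body": {"xyz": [[0,0,-0.01],[0,0,-0.02],[0,0,-0.06],[0,0,-0.08],[0,0,-0.08],[0,0,0]], "rot": [[0,0,0],[0,0,0],[0,0,0],[0,0,0],[0,0,0],[0,0,0]], "hand": [-0.7,-0.7,-0.7,-0.7,-0.7,-0.7]}}

```text
clock: 18.92
position: [0.5149, -0.004, 0.1384]
ee_rot: [0.002, 0.631, 0.776, 0.001]
contact_force: [1.3, -0.2, -1.1]
width: 0.024
gripper_force: 39.2
```

Run:
```python
from h import *
s=status.get_state(); print(s["width"],s["contact_force"])
p,c=look("wrist"); r,k=rect(wood(p),c,.028,(280,240),"lid"); print(cv2.boundingRect(k))
plan((.4845,-.287,.138),-6.45,12)
```

```text
0.024013654079925315 [ 1.27159856 -0.17309864 -1.11628338]
lid ctr [511.8  -2.7] size [59.  60.1] ang 11.7
(242, 172, 68, 65)
pos [ 0.5138 -0.0039  0.1371] yaw_y 11.77 tilt [-0. -0.]
step mm 23.721166697327327 deg 1.51820089547374
xyz [[-0.075, -0.024, -0.0], [-0.076, -0.022, -0.0], [-0.077, -0.02, -0.0], [-0.077, -0.018, -0.0], [-0.077, -0.016, -0.0], [-0.078, -0.014, -0.0], [-0.078, -0.012, -0.0], [-0.078, -0.01, -0.0], [-0.079, -0.008, -0.0], [-0.079, -0.006, -0.0], [-0.079, -0.003, -0.0], [-0.079, -0.001, -0.0]]
rot [0.0001, 0.0, 0.0253] xN 12
```

Call:
{"method": "apply_moves", "body": {"xyz": [[-0.075,-0.024,0],[-0.076,-0.022,0],[-0.077,-0.02,0],[-0.077,-0.018,0],[-0.077,-0.016,0],[-0.078,-0.014,0],[-0.078,-0.012,0],[-0.078,-0.01,0]], "rot": [[0,0,0.025],[0,0,0.025],[0,0,0.025],[0,0,0.025],[0,0,0.025],[0,0,0.025],[0,0,0.025],[0,0,0.025]], "hand": [-0.7,-0.7,-0.7,-0.7,-0.7,-0.7,-0.7,-0.7]}}

```text
clock: 19.98
position: [0.4928, -0.1927, 0.1351]
ee_rot: [-0.002, 0.709, 0.705, -0.0]
contact_force: [0.1, -0.3, -1.2]
width: 0.0235
gripper_force: 39.2
```

Call:
{"method": "apply_moves", "body": {"xyz": [[-0.079,-0.008,0],[-0.079,-0.006,0],[-0.079,-0.004,0],[-0.079,-0.006,0],[0,0,0.08],[0,0,0.08],[0,0,0.05],[0,0,0]], "rot": [[0,0,0.025],[0,0,0.025],[0,0,0.025],[0,0,0.025],[0,0,0],[0,0,0],[0,0,0],[0,0,0]], "hand": [-0.7,-0.7,-0.7,-0.7,-0.7,-0.7,-0.7,-0.7]}}

```text
clock: 20.98
position: [0.4814, -0.2859, 0.0719]
ee_rot: [-0.002, 0.744, 0.668, -0.0]
contact_force: [-0.2, 0.3, -0.2]
width: 0.0237
gripper_force: 39.1
```

Run:
```python
from h import *
plan((.4835,-.287,.053),-6.45,1)
p,c=look("wrist"); hsv=cv2.cvtColor(p,cv2.COLOR_RGB2HSV)
b=(hsv[...,0]>95)&(hsv[...,0]<125)&(hsv[...,1]>120)
for z in(.016,): print(cv2.boundingRect(rect(b,c,z,(280,240),"pad")[1]))
```

```text
pos [ 0.4814 -0.2859  0.0719] yaw_y -6.23 tilt [-0.  0.]
step mm 19.024781788551504 deg 0.3294465518757865
xyz [[-0.003, 0.008, 0.063]]
rot [-0.0034, -0.0022, 0.0037] xN 1
pad ctr [ 480.4 -272. ] size [ 7.5 24.1] ang 83.8
(259, 207, 35, 11)
```

Call:
{"method": "apply_moves", "body": {"xyz": [[-0.003,0.005,0.03],[0,0,0.025],[0,0,0.008],[0,0,0.003],[0,0,0.002],[0,0,0],[0,0,0]], "rot": [[0,0,0.004],[0,0,0],[0,0,0],[0,0,0],[0,0,0],[0,0,0],[0,0,0]], "hand": [-0.7,-0.7,-0.7,-0.7,-0.7,-0.7,-0.7]}}

```text
clock: 21.9
position: [0.484, -0.2879, 0.0535]
ee_rot: [0.0, 0.746, 0.666, 0.0]
contact_force: [-1.3, -0.5, -1.0]
width: 0.024
gripper_force: 39.2
```

Call:
{"method": "apply_moves", "body": {"xyz": [[0,0,0.003],[0,0,0.003],[0,0,0.001],[0,0,0],[0,0,0]], "rot": [[0,0,0],[0,0,0],[0,0,0],[0,0,0],[0,0,0]], "hand": [-0.7,-0.7,-0.7,-0.7,-0.7]}}

```text
clock: 22.52
position: [0.4839, -0.2878, 0.0514]
ee_rot: [0.0, 0.746, 0.666, 0.0]
contact_force: [-0.7, -0.1, 1.1]
width: 0.0239
gripper_force: 39.3
```

Call:
{"method": "apply_moves", "body": {"xyz": [[0,0,0.0005],[0,0,0],[0,0,0],[0,0,0],[0,0,0],[0,0,0],[0,0,0],[0,0,0]], "rot": [[0,0,0],[0,0,0],[0,0,0],[0,0,0],[0,0,0],[0,0,0],[0,0,0],[0,0,0]], "hand": [-0.7,-0.3,0,0.3,0.6,1,1,1], "force": 20}}

```text
clock: 23.52
position: [0.4839, -0.2878, 0.0511]
ee_rot: [-0.0, 0.746, 0.666, 0.0]
contact_force: [1.1, 0.1, 0.5]
width: 0.0853
gripper_force: 0.0
```

Call:
{"method": "apply_moves", "body": {"xyz": [[0,0,-0.04],[0,0,-0.1],[0,0,-0.13],[0,0,-0.13],[0,0,-0.12],[0,0,0],[0,0,0],[0,0,0]], "rot": [[0,0,0],[0,0,0],[0,0,0],[0,0,0],[0,0,0],[0,0,0],[0,0,0],[0,0,0]], "hand": [1,1,1,1,1,1,1,1]}}

```text
clock: 24.52
position: [0.4831, -0.2873, 0.2058]
ee_rot: [-0.001, 0.746, 0.666, -0.0]
contact_force: [-0.2, 0.2, 0.0]
width: 0.0855
gripper_force: 0.0
```

Run:
```python
from h import *
s=status.get_state(); print(s["position"],s["width"])
p,c=look("wrist"); hsv=cv2.cvtColor(p,cv2.COLOR_RGB2HSV)
b=(hsv[...,0]>95)&(hsv[...,0]<125)&(hsv[...,1]>120)
r,k=rect(b,c,.016,toworld_px(c,[.4785,-.2914,.016])[0],"pad"); x,y,w,h=cv2.boundingRect(k); print(x,y,w,h)
e=np.array([.4785,-.2914,.016]); print("pred knob px",toworld_px(c,[.484,-.287,.104]))
m=np.zeros(b.shape,bool); m[y-10:y+h+25,x-8:x+w+8]=(p.max(2)<75)[y-10:y+h+25,x-8:x+w+8]
q=max(cv2.findContours(m.astype(np.uint8),0,1)[0],key=cv2.contourArea); print("dark",cv2.boundingRect(q))
g=cv2.cvtColor(p,cv2.COLOR_RGB2GRAY)
for rr in range(y,y+h+20,6): print(rr,g[rr,x-8:x+w+8:3].tolist())
```

```text
[ 0.48313849 -0.28725804  0.20580025] 0.08547344150350818
pad ctr [ 478.7 -291. ] size [83.8 54.3] ang 83.3
252 154 49 71
pred knob px [[280.38946624 209.89055826]]
dark (265, 172, 31, 53)
154 [144, 141, 146, 131, 104, 93, 94, 96, 92, 93, 89, 94, 102, 104, 103, 99, 99, 102, 138, 158, 163, 165]
160 [145, 141, 135, 107, 112, 112, 110, 112, 108, 108, 113, 113, 114, 108, 108, 117, 114, 112, 108, 135, 162, 163]
166 [144, 142, 136, 109, 111, 108, 86, 90, 89, 88, 87, 84, 88, 84, 83, 84, 102, 106, 109, 129, 143, 154]
172 [142, 142, 138, 104, 107, 112, 71, 99, 47, 26, 40, 38, 41, 39, 42, 38, 78, 105, 106, 113, 141, 145]
178 [138, 140, 139, 105, 106, 108, 76, 101, 42, 35, 48, 47, 37, 37, 33, 29, 27, 97, 104, 133, 147, 146]
184 [142, 142, 143, 108, 106, 103, 74, 104, 49, 87, 91, 90, 90, 93, 89, 76, 36, 77, 107, 121, 146, 145]
190 [140, 146, 143, 105, 107, 106, 67, 102, 87, 127, 132, 125, 126, 125, 129, 119, 64, 74, 102, 129, 152, 157]
196 [135, 141, 145, 109, 103, 103, 73, 101, 53, 21, 18, 18, 24, 7, 10, 35, 39, 79, 99, 140, 164, 166]
202 [137, 142, 138, 104, 106, 104, 75, 102, 30, 54, 54, 57, 57, 55, 46, 49, 27, 65, 94, 156, 166, 165]
208 [137, 141, 145, 114, 103, 104, 67, 42, 52, 52, 52, 57, 51, 52, 47, 45, 55, 40, 72, 154, 167, 167]
214 [142, 149, 153, 119, 101, 108, 73, 57, 55, 55, 53, 55, 49, 51, 55, 49, 39, 55, 78, 165, 170, 170]
220 [106, 114, 117, 107, 100, 106, 108, 105, 79, 51, 47, 47, 51, 42, 45, 49, 78, 101, 104, 167, 168, 169]
226 [116, 115, 119, 119, 117, 118, 147, 152, 145, 148, 153, 146, 139, 147, 151, 149, 150, 158, 168, 167, 168, 170]
232 [119, 115, 119, 119, 121, 116, 120, 116, 118, 122, 132, 164, 167, 168, 166, 168, 166, 170, 167, 171, 169, 163]
238 [118, 117, 119, 118, 119, 115, 118, 120, 119, 119, 118, 120, 125, 119, 118, 121, 145, 128, 133, 121, 117, 120]
244 [122, 116, 116, 124, 120, 118, 121, 120, 121, 120, 121, 119, 120, 117, 121, 121, 120, 113, 121, 120, 120, 119]
```

The stamp stands upright at its expected place, with the knob at (280,210) as predicted. The lid is seated and the gripper is clear, so I'm handing in.

```bash
python3 -c "
from rig import job; print(job.sign_off())"
```

```text
the job is handed in; nothing more can be done
None
```

The job is handed in, though the judge returned no verdict: by my measurements the square lid is flat in the square pocket, it was stamped in the middle at about 12 N for roughly 0.75 s, and the stamp is upright on the ink pad. I steered clear of the round lid, carton and weight but did not re-measure them at the end.

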